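Eject a brass cap from its nest over a slotted ejector stand

TASK

Pick up the white plastic nest that holds a brass cap sunk in its pocket, and lower it upright onto the grey metal stand so that the stand's ejector pin goes up through the hole in the nest's underside and pushes the cap up; leave the nest there, fully home on the stand. Then take the raised cap out and stand it upright on the floor of the blue tray, beside the finished cap. Leave the finished cap, the steel coupling, the jar and the screwdriver where they are.

Things in the scene. Friction and masses are not known exactly. Their poses are not given: they have to be found in the camera images.
- nest: Loose white plastic block, 60 x 60 mm, 40 mm tall, about 0.2 kg. Origin: centre of its underside; z up. In its top is a round pocket, 26 mm wide and 28 mm deep, in the centre; the pocket's 12 mm thick floor has a plain round 13 mm through hole in the centre (the ejector hole, open at the underside). It starts flat on the bench.
- cap: Loose brass cap, a plain cylinder 24 mm in diameter and 26 mm tall with a closed flat bottom, about 0.09 kg. Origin: centre of its underside; z up. It starts loose in the nest's pocket with its top 2 mm below the nest's top, so fingers cannot get hold of it. With the nest home over the pin it stands 16 mm proud of the nest's top.
- stand: Fixed grey metal ejector stand, 110 (x) x 130 (y) x 30 mm. Origin: centre of its underside. A rigid upright steel ejector pin, 10 mm in diameter, tapering to 7 mm over its top 4 mm, rises from a dark slot along the stand's y axis. It is clamped anywhere up to 15 mm either side of the stand's centre; where is NOT reported: look or feel for it.
- stand_deck (a point): Centre of the stand's flat top (deck), 30 mm above the bench, axes as the stand's. The pin's tip is 30 mm above the deck. The nest stops on the tip where its hole misses it, and drops over the pin where the hole meets it; it then rests on the deck, at any yaw.
- tray: Fixed blue open tray, 110 mm (x) by 150 mm (y), walls 4 mm thick and 16 mm tall, floor 4 mm thick. Origin: centre of its underside. The finished cap stands in its +y half; the -y half is free.
- done_cap: The finished brass cap, the same as the other (24 mm diameter, 26 mm tall), standing on the tray's floor in the tray's +y half, at tray y 40 to 50 mm and x within 20 mm of its centre. Origin: centre of its underside. Leave alone.
- coupling: Loose stepped steel coupling, 40 mm wide at the foot, 50 mm tall, standing on the bench. Origin: centre of its underside. Leave alone.
- bottle: Loose white jar with a blue cap, 44 mm wide, 100 mm tall, standing on the bench. Origin: centre of its underside. Leave alone.
- driver: Loose screwdriver with a red handle, 160 mm long, lying on the bench along its x. Origin: under its middle. Leave alone.
Not all that is in view belongs to the job. What is shaped like the cap but black or purple is not meant.

How it is judged:
On the way, in this order (a step that is already met when the one before it is completed fails the run):
1. the nest rests fully home and released on the stand, and the pin holds the cap raised in it (z of nest in the frame of stand_deck between -0.003 and 0.003 m and angle between nest's own z axis and vertical below 0.06 rad and horizontal distance between nest and stand_deck below 0.025 m and z of cap in the frame of nest between 0.025 and 0.036 m and contact force between the fingers and nest below 0.2 N), for 0.2 s.
2. the raised cap is lifted clear of the nest by the fingers, the nest staying home (z of nest in the frame of stand_deck between -0.003 and 0.003 m and angle between nest's own z axis and vertical below 0.06 rad and horizontal distance between nest and stand_deck below 0.025 m and z of cap in the frame of nest above 0.045 m and contact force between the fingers and cap above 0.5 N), for 0.1 s.
At the end, for the whole second after the job is handed in: The cap stands upright (within 0.1 rad, not upside down) and still on the tray's floor (its underside within 3 mm of the floor, inside the walls); the nest lies home on the stand's deck (within 3 mm in height, 0.06 rad of level, its centre within 25 mm of the deck's centre), at rest (z of nest in the frame of stand_deck between -0.003 and 0.003 m and angle between nest's own z axis and vertical below 0.06 rad and horizontal distance between nest and stand_deck below 0.025 m and z of cap in the frame of tray between 0.001 and 0.007 m and x of cap in the frame of tray between -0.051 and 0.051 m and y of cap in the frame of tray between -0.071 and 0.071 m and angle between cap's own z axis and vertical below 0.1 rad and linear speed of each of cap, nest below 0.02 m/s); the robot touches nothing.
It fails at once if the finished cap is moved by more than 20 mm (distance of done_cap from where it was at the start of the episode above 0.02 m).
It fails at once if the coupling is moved by more than 20 mm (distance of coupling from where it was at the start of the episode above 0.02 m).
It fails at once if the jar is moved by more than 20 mm (distance of bottle from where it was at the start of the episode above 0.02 m).
It fails at once if the screwdriver is moved by more than 20 mm (distance of driver from where it was at the start of the episode above 0.02 m).
It also fails if it takes over 64 s, if anything falls off the work surface, if the arm or the gripper's body presses on something with over 40 N, if the wrist force passes 120 N, or if a joint passes its speed limit or range.

ROBOT

A 6-joint arm with a two-finger parallel gripper is mounted at the origin on the work surface. World frame = base frame: x ahead of the robot, y to its left, z up, the work surface at z = 0. Lengths are in m, angles in rad, forces in N, time in s.
With the tool pointing down it reaches from about 0.325 to 0.775 m from the base axis. Payload 5.5 kg.
Tool frame: the origin (TCP) lies where the fingers leave the gripper's body, on its centre line; the fingertips stand 80 mm ahead of it and the grasp point (between the pads) lies 61 mm ahead of it; z points along the fingers, y is the line along which they close (so a half turn about z gives the same grasp; the last joint's range is limited). The gripper opens to 88 mm and grips with 3 to 60 N. Pads are 20 mm wide; open, the fingers measure 115 mm over their backs; the gripper's body (75 mm by 178 mm) begins 61 mm behind the grasp point.
Start: joints at [1.202, 0.091, 1.231, -0, 1.82, -0.057], TCP at [0.184, 0.571, 0.303] pointing down, gripper open.
Joint ranges: [-2.87, 2.87], [-0.86, 2.18], [0.17, 2.46], [-1.51, 4.65], [0.06, 2.69], [-2.65, 2.65]. Speed limits (rad/s): [2.57, 2.57, 3.01, 3.14, 3.14, 3.14].

INTERFACE

Orientations are given as a unit quaternion [x, y, z, w].
In Python, from station import manip gives the robot as it stands.
- The arm moves only by the tool carry_out, never from a script. Its argument "moves" is a list of rows, each an object of numbers: "claw": the opening, from -1 (shut) to 1 (fully open); "tx", "ty", "tz": the shift along the tool's x, y, z as a fraction of full scale; "spin": the turn about the tool's z as a fraction of full scale. A call has 1 to 12 rows; each row shifts and turns the commanded pose from where the row before left it, along the tool's axes as they then stand; what a row does not reach is not made up. Full scale, the value 1, is 80 cm for a shift and 30 degrees for a turn. A row lasts 1/12 s, in which the tool goes at most 41.7 mm and 7.16 degrees, less where a joint would pass 70% of its speed; a pose out of reach is approached as far as the arm can. A call with a number of a shift or a turn outside -1 to 1 is refused whole. A call with a gripper value outside its range is refused whole. The fingers move at their own pace and stop on an object; "grip_force" is the grip in N (left out, the last holds). Time passes only in rows, so rows that do not move let the fingers close. It gives the time, the measured TCP pose, the force, the opening and the grip force at its end, in the units of the state.
- manip.get_state(): the state, without advancing time (a new reading comes with each control period).
- manip.read_camera(name): name is "scene" or "side" or "wrist"; returns (picture, depth): 384x512x3 uint8, red, green, blue; 384x512 float32, m along the optical axis (not along the pixel's ray), 0 where there is no reading.
- manip.camera_info(name): a dict with "fx", "fy", "cx", "cy" (pixels), "k1" (the pictures are not rectified: a ray, as slopes to the right and down, at radius r is drawn at 1 + k1 r^2 times it, then the intrinsics apply), "R" (3x3) and "t" (3): a world point X has camera coordinates R X + t. Camera axes: x right, y down, z forward; pixel columns grow to the right and rows downward; lengths in m; the calibration is good to about 2 mm. A picture is of the moment at which its call begins: read the wrist's pose just before it. camera_info takes no time and is no camera call; for the wrist camera it gives the pose at the moment of the call.
- manip.close_job(): hands the job in; it is judged then, once.
The state is a dict: "t": time; "q": joint angles; "qvel": joint speeds; "joint_efforts": joint torques, N m; "eef_pos": TCP position; "eef_rot": TCP orientation; "wrist_force": force on the tool from outside, world axes, zero at the start; "torque": the same for the moment, N m; "width": finger opening in m; "gripper_force": force on a finger pad.
Only numpy, scipy, OpenCV 4.12 (cv2) and the standard library are available. Lean on these libraries where they do the work, as an engineer would, in place of code of your own. Each camera call takes 0.05 s, during which the arm holds its last target. There are 200 camera calls.

## Working session

There is one attempt and no reset: what is moved stays moved. The work goes in short steps, Python scripts to look and compute and a tool call to move; the robot and the scene stay as the last step left them, time stands still between calls to the robot, and variables do not carry over. Pictures are saved under pics/ and viewed, at most 10 in all, crops included, and the job is handed in when it is done.

Besides the shell and the picture viewer there is one more tool, called after ">>>" in YAML: its name, and indented under it one key for each argument. carry_out: Moves the arm, as the interface text tells. Shift numbers are shares of 80 cm and turn numbers shares of 30 degrees, none past 1 either way. Its arguments: {"type":"object","properties":{"moves":{"type":"array","items":{"type":"object","properties":{"claw":{"type":"number"},"tx":{"type":"number"},"ty":{"type":"number"},"tz":{"type":"number"},"spin":{"type":"number"}}}},"grip_force":{"type":"number"}},"required":["moves"]}

```bash
mkdir -p pics
cat > h.py <<'E'
import numpy as np, cv2
from station import manip
def grab(n):
    i=manip.camera_info(n); p,d=manip.read_camera(n); return p,d,i
def world(i,d):
    h,w=d.shape; u,v=np.meshgrid(np.arange(w),np.arange(h))
    K=np.array([[i['fx'],0,i['cx']],[0,i['fy'],i['cy']],[0,0,1.]])
    xy=cv2.undistortPoints(np.stack([u,v],-1).reshape(-1,1,2).astype(np.float64),K,np.array([i['k1'],0,0,0.])).reshape(h,w,2)
    # exact model: drawn = ray*(1+k1 r^2), same as OpenCV
    P=np.concatenate([xy*d[...,None],d[...,None]],-1)
    return (P-np.array(i['t']))@np.array(i['R'])
E
python3 - <<'E'
from h import *
for n in ['scene','side']:
    p,d,i=grab(n); np.savez(f'pics/{n}0.npz',p=p,d=d,W=world(i,d)); cv2.imwrite(f'pics/{n}0.png',cv2.resize(p[...,::-1],(768,576),interpolation=cv2.INTER_CUBIC))
    print(n,np.array(i['R']).round(2).tolist(),i['t'])
print(manip.get_state())
E
```

```text
scene [[-0.87, 0.49, -0.01], [0.41, 0.71, -0.57], [-0.27, -0.5, -0.82]] [ 0.52519737 -0.25110634  1.50560046]
side [[-0.93, -0.36, 0.01], [-0.27, 0.67, -0.69], [0.24, -0.65, -0.72]] [0.58971091 0.18163826 0.76545426]
{'t': 0.1, 'q': array([ 1.20226931e+00,  9.17584659e-02,  1.23175968e+00,  2.34257818e-05,
        1.81975996e+00, -5.66952552e-02]), 'qvel': array([ 0.00081298,  0.00073507, -0.0032936 , -0.00016073, -0.00134844,
       -0.00133466]), 'joint_efforts': array([ 2.44206858e-03, -4.47860813e+01, -4.07567382e+01,  6.99435524e-02,
        2.85058643e-02, -1.37331685e-04]), 'eef_pos': array([0.18403191, 0.57095531, 0.30163811]), 'eef_rot': array([ 1.55282039e-01,  9.87869818e-01, -8.21355134e-04, -1.88924736e-04]), 'wrist_force': array([ 0.30355155,  0.36703393, -0.04628571]), 'torque': array([-0.04737083,  0.00988306, -0.02497828]), 'gripper_force': 0.0, 'width': 0.08753279097433794}
```

View pics/scene0.png

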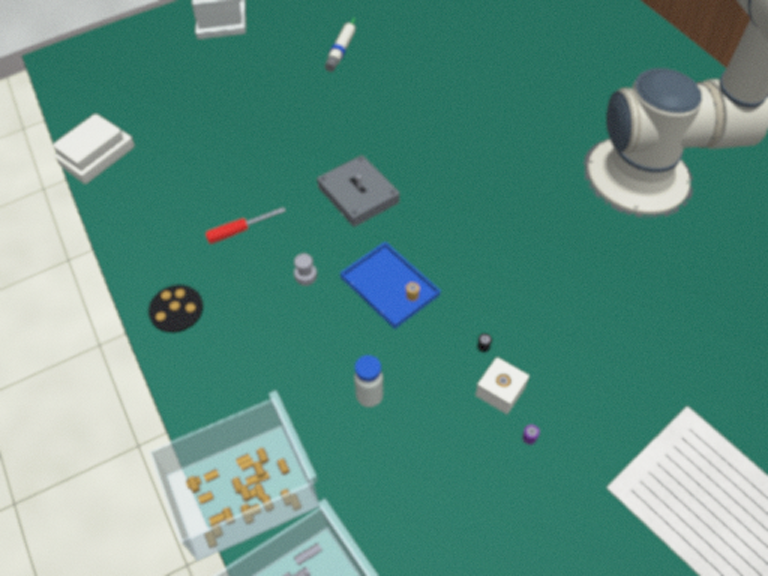

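View pics/side0.png

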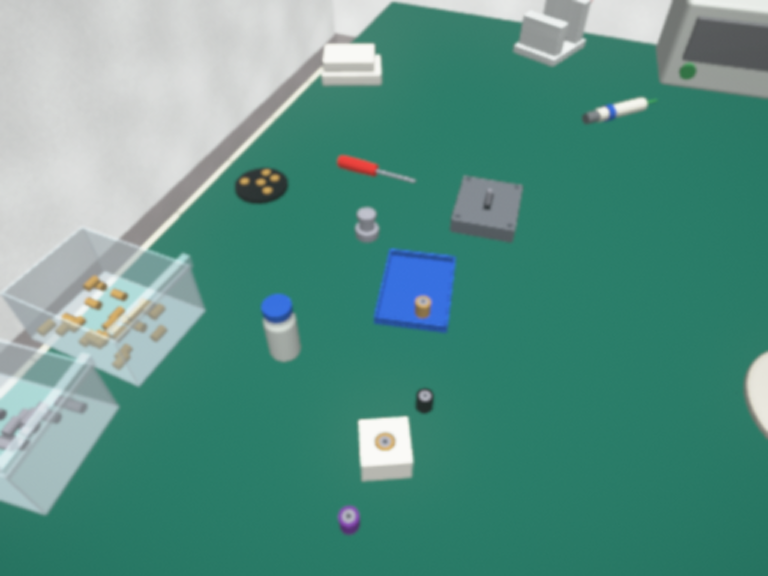

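The white nest with the brass cap is at scene (503,383) and side (385,447). The grey stand with its pin is at scene (358,188) and side (488,205). The tray is at side (417,290), with the finished cap at (423,305). A black lookalike at side (425,400) and a purple one at (349,518) flank the nest. They aren't brass, so neither is meant.

```bash
cat > m.py <<'E'
from h import *
# ROIs in 768-px view coordinates; height bands
def rect(W,roi,zl,zh,name,col=None,p=None):
    x0,y0,x1,y1=[int(a/1.5) for a in roi]
    w=W[y0:y1,x0:x1].reshape(-1,3); m=(w[:,2]>zl)&(w[:,2]<zh)
    if col is not None: m&=col(p[y0:y1,x0:x1].reshape(-1,3).astype(int))
    w=w[m]
    (c,s,a)=cv2.minAreaRect((w[:,:2]*1000).astype(np.float32))
    print(name,len(w),'rect c',np.round(c,1),'size',np.round(s,1),'ang',round(a,1),'zmed',round(float(np.median(w[:,2])),4),'mean',(w.mean(0)*1000).round(1))
rois={'side':dict(nest=(345,405,425,490),stand=(440,165,535,250),tray=(365,240,465,340),black=(410,382,440,418),purple=(333,500,365,540),done=(408,290,438,322),jar=(255,290,305,365),coup=(350,203,385,245),driver=(330,145,420,190)),
'scene':dict(nest=(470,350,535,420),stand=(310,145,405,230),tray=(335,238,445,330),black=(473,330,496,354),purple=(520,420,543,446),done=(400,278,425,303),jar=(345,350,390,410),coup=(290,248,320,288),driver=(200,200,290,245))}
for n in ['side','scene']:
    z=np.load(f'pics/{n}0.npz'); W=z['W'];p=z['p'];r=rois[n];print(n)
    rect(W,r['nest'],.036,.045,'nesttop')
    rect(W,r['stand'],.026,.034,'deck'); rect(W,r['stand'],.042,.07,'pin')
    rect(W,r['tray'],-.01,.1,'tray',lambda c:(c[:,2]>c[:,1]+50),p)
    for k in ['black','purple','done','jar','coup']: rect(W,r[k],.02,.12,k)
    rect(W,r['driver'],.008,.05,'driver')
    rect(W,r['nest'],.03,.05,'brass',lambda c:(c[:,0]>c[:,2]+40),p)
E
python3 m.py
python3 - <<'E'
from h import *
z=np.load('pics/side0.npz')['p']
a=cv2.resize(z[255:360,200:330,::-1],(650,525),interpolation=cv2.INTER_CUBIC); cv2.imwrite('pics/crop.png',a)
E
```

```text
side
nesttop 1052 rect c [535.5 271.1] size [60.  62.1] ang 25.8 zmed 0.0401 mean [534.8 272.7  39.9]
deck 1265 rect c [ 536.3 -230.8] size [110.2 133.7] ang 6.1 zmed 0.0302 mean [ 535.1 -225.9   30.2]
pin 25 rect c [ 535.5 -224.1] size [9.7 9.1] ang 85.9 zmed 0.0539 mean [ 534.9 -223.    53.3]
tray 2242 rect c [590.8 -10.3] size [110.8 163.5] ang 11.8 zmed 0.0048 mean [591.2  -6.7   6.4]
black 114 rect c [512.8 186.1] size [22.7 21.6] ang 31.8 zmed 0.0264 mean [512.6 186.9  26.1]
purple 170 rect c [542.3 365.7] size [21.8 22.9] ang 23.1 zmed 0.0258 mean [541.7 366.1  25.7]
done 101 rect c [566.7  35.4] size [24.2 22.3] ang 80.5 zmed 0.0295 mean [566.8  37.6  28.5]
jar 779 rect c [727.2 173.6] size [41.6 41.5] ang 66.0 zmed 0.0751 mean [722.3 180.   72.7]
coup 162 rect c [714.8 -99.3] size [27.8 31.7] ang 22.2 zmed 0.0483 mean [712.8 -95.   42.7]
driver 272 rect c [ 763.3 -265.7] size [157.4  26.9] ang 2.4 zmed 0.0187 mean [ 784.4 -259.4   18.9]
brass 83 rect c [535.2 271.6] size [21.8 22.4] ang 20.7 zmed 0.0379 mean [534.9 271.3  37.9]
scene
nesttop 528 rect c [536.2 269.8] size [63
[... 301 characters left out ...]
ng 11.2 zmed 0.0052 mean [590.7 -10.    6.4]
black 68 rect c [514.1 183.7] size [24.4 22.9] ang 26.5 zmed 0.025 mean [514.8 184.2  25.1]
purple 74 rect c [542.7 363.4] size [22.5 22. ] ang 84.3 zmed 0.0257 mean [543.4 363.5  25.7]
done 70 rect c [566.7  34.5] size [24.5 21.3] ang 59.8 zmed 0.0296 mean [567.5  36.1  29.3]
jar 492 rect c [729.6 170.6] size [41.1 43.2] ang 6.6 zmed 0.086 mean [732.2 178.2  76.6]
coup 155 rect c [714.9 -99.6] size [37.1 32.8] ang 64.9 zmed 0.0483 mean [715.4 -97.3  42.2]
driver 292 rect c [ 762.6 -262.8] size [ 25.8 159.9] ang 89.0 zmed 0.0199 mean [ 789.1 -260.8   19.4]
brass 38 rect c [535.6 269.3] size [22.8 19.9] ang 51.2 zmed 0.0377 mean [535.9 271.   37.5]
```

View pics/crop.png

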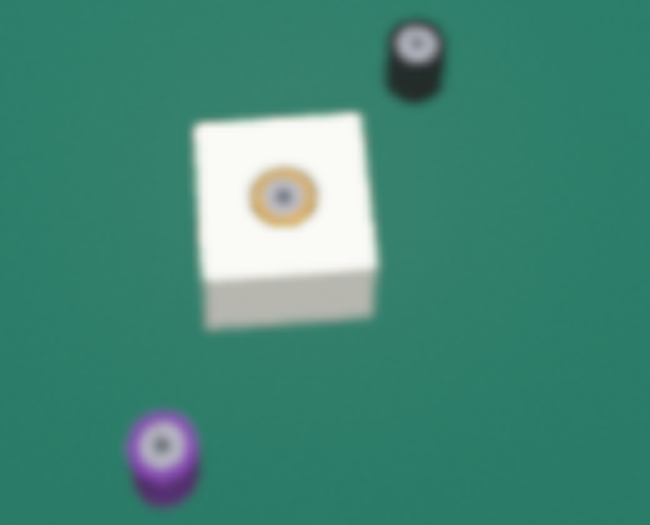

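The crop confirms it: the only brass-ringed pocket is in the white block. The other two are free-standing black and purple cylinders. I'll move over the nest with the closing axis at about 25.5°.

>>> carry_out:
  moves:
    - {"spin":0.222,"claw":1}
    - {"spin":0.222,"claw":1}
    - {"spin":0.222,"claw":1}
    - {"spin":0.222,"claw":1}
    - {"spin":0.222,"claw":1}
    - {"spin":0.222,"claw":1}
    - {"spin":0.222,"claw":1}
    - {"claw":1}

```text
invalid input at $.moves[0]: expected keys claw, tx, ty, tz, spin
```

>>> carry_out:
  moves:
    - {"tx":-0.044,"ty":0.0196,"claw":1}
    - {"tx":-0.044,"ty":0.0196,"claw":1}
    - {"tx":-0.044,"ty":0.0196,"claw":1}
    - {"tx":-0.044,"ty":0.0196,"claw":1}
    - {"tx":-0.044,"ty":0.0196,"claw":1}
    - {"tx":-0.044,"ty":0.0196,"claw":1}
    - {"tx":-0.044,"ty":0.0196,"claw":1}
    - {"tx":-0.044,"ty":0.0196,"claw":1}
    - {"tx":-0.044,"ty":0.0196,"claw":1}
    - {"tx":-0.044,"ty":0.0196,"claw":1}
    - {"tx":-0.044,"ty":0.0196,"claw":1}
    - {"tx":-0.044,"ty":0.0196,"claw":1}

```text
invalid input at $.moves[0]: expected keys claw, tx, ty, tz, spin
```

>>> carry_out:
  moves:
    - {"claw":1}
    - {"claw":1}
    - {"claw":1}

```text
invalid input at $.moves[0]: expected keys claw, tx, ty, tz, spin
```

```bash
cat >> h.py <<'E'
from scipy.spatial.transform import Rotation as Ro
def delta(x,y,yaw=None):
    s=manip.get_state(); R=Ro.from_quat(s['eef_rot']).as_matrix(); e=s['eef_pos']
    d=R.T@(np.array([x,y,e[2]])-e)
    print('t',round(s['t'],2),'eef',e.round(4),'yaw(y axis)',np.degrees(np.arctan2(R[1,1],R[0,1])).round(2),'F',s['wrist_force'].round(2),'w',round(s['width'],4),'gf',s['gripper_force'])
    print('tx,ty to go (frac)',(d[:2]/.8).round(4),'mm',(d*1000).round(1))
E
python3 - <<'E'
from h import *
p,d,i=grab('wrist'); W=world(i,d)
cv2.imwrite('pics/w1.png',p[...,::-1])
m=(abs(W[...,2]-.04)<.005)&(p.min(-1)>150)&(abs(W[...,0]-.5355)<.06)&(abs(W[...,1]-.271)<.06)
print(m.sum()); print(cv2.minAreaRect((W[m][:,:2]*1000).astype(np.float32)),np.median(W[m][:,2]))
delta(.5355,.271)
E
```

```text
0
((0.0, 0.0), (0.0, 0.0), 0.0) nan
t 0.15 eef [0.184  0.571  0.3018] yaw(y axis) 72.14 F [ 0.05 -0.59  0.22] w 0.0881 gf 0.0
tx,ty to go (frac) [-0.5332 -0.2221] mm [-4.266e+02 -1.777e+02  2.000e-01]
  return _methods._mean(a, axis=axis, dtype=dtype,
  ret = ret.dtype.type(ret / rcount)
```

View pics/w1.png

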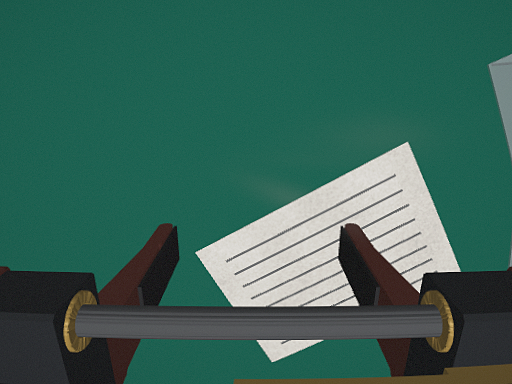

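The arm didn't move: the calls were refused because every row needs all the keys. The wrist view shows only the fingers and the ruled paper at (330,250). I'll resend with full rows.

>>> carry_out:
  moves:
    - {"tx":0,"ty":0,"tz":0,"spin":0.222,"claw":1}
    - {"tx":0,"ty":0,"tz":0,"spin":0.222,"claw":1}
    - {"tx":0,"ty":0,"tz":0,"spin":0.222,"claw":1}
    - {"tx":0,"ty":0,"tz":0,"spin":0.222,"claw":1}
    - {"tx":0,"ty":0,"tz":0,"spin":0.222,"claw":1}
    - {"tx":0,"ty":0,"tz":0,"spin":0.222,"claw":1}
    - {"tx":0,"ty":0,"tz":0,"spin":0.222,"claw":1}
    - {"tx":0,"ty":0,"tz":0,"spin":0,"claw":1}

```text
t: 0.82
eef_pos: [0.1841, 0.571, 0.3022]
eef_rot: [0.535, 0.845, -0.0, 0.0]
wrist_force: [0.7, -0.5, 0.3]
width: 0.0878
gripper_force: 0.0
```

>>> carry_out:
  moves:
    - {"tx":-0.044,"ty":0.0196,"tz":0,"spin":0,"claw":1}
    - {"tx":-0.044,"ty":0.0196,"tz":0,"spin":0,"claw":1}
    - {"tx":-0.044,"ty":0.0196,"tz":0,"spin":0,"claw":1}
    - {"tx":-0.044,"ty":0.0196,"tz":0,"spin":0,"claw":1}
    - {"tx":-0.044,"ty":0.0196,"tz":0,"spin":0,"claw":1}
    - {"tx":-0.044,"ty":0.0196,"tz":0,"spin":0,"claw":1}
    - {"tx":-0.044,"ty":0.0196,"tz":0,"spin":0,"claw":1}
    - {"tx":-0.044,"ty":0.0196,"tz":0,"spin":0,"claw":1}
    - {"tx":-0.044,"ty":0.0196,"tz":0,"spin":0,"claw":1}
    - {"tx":-0.044,"ty":0.0196,"tz":0,"spin":0,"claw":1}
    - {"tx":-0.044,"ty":0.0196,"tz":0,"spin":0,"claw":1}
    - {"tx":-0.044,"ty":0.0196,"tz":0,"spin":0,"claw":1}

```text
t: 1.82
eef_pos: [0.537, 0.2694, 0.3025]
eef_rot: [0.532, 0.847, -0.0, -0.0]
wrist_force: [-0.9, 0.9, 0.2]
width: 0.0877
gripper_force: 0.0
```

>>> carry_out:
  moves:
    - {"tx":0,"ty":0,"tz":0,"spin":0,"claw":1}
    - {"tx":0,"ty":0,"tz":0,"spin":0,"claw":1}
    - {"tx":0,"ty":0,"tz":0,"spin":0,"claw":1}

```text
t: 2.07
eef_pos: [0.5356, 0.2711, 0.3023]
eef_rot: [0.533, 0.846, -0.0, -0.0]
wrist_force: [-0.3, 0.9, -0.3]
width: 0.0882
gripper_force: 0.0
```

Run:
```python
from h import *
p,d,i=grab('wrist'); W=world(i,d)
cv2.imwrite('pics/w1b.png',p[...,::-1])
m=(abs(W[...,2]-.04)<.005)&(p.min(-1)>150)&(abs(W[...,0]-.5355)<.06)&(abs(W[...,1]-.271)<.06)
print(m.sum()); print(cv2.minAreaRect((W[m][:,:2]*1000).astype(np.float32)),np.median(W[m][:,2]))
delta(.5355,.271)
```

```text
2752
((535.655029296875, 271.2792663574219), (60.06399917602539, 59.94469451904297), 25.763465881347656) 0.04012227531478313
t 2.12 eef [0.5352 0.2716 0.3026] yaw(y axis) 25.66 F [-1.35 -0.84 -0.67] w 0.0876 gf 0.0
tx,ty to go (frac) [-0.0009  0.    ] mm [-0.7  0.  -0. ]
```

View pics/w1b.png

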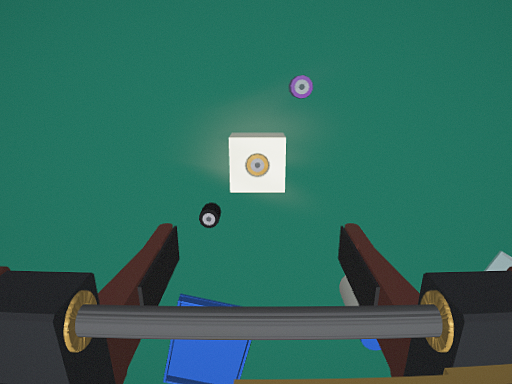

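The wrist view shows the nest square between the fingers at (257,163), with its centre within 1 mm of the tool. Now I'll descend, grip and lift.

>>> carry_out:
  moves:
    - {"tx":0,"ty":0,"tz":0.045,"spin":0,"claw":1}
    - {"tx":0,"ty":0,"tz":0.045,"spin":0,"claw":1}
    - {"tx":0,"ty":0,"tz":0.045,"spin":0,"claw":1}
    - {"tx":0,"ty":0,"tz":0.045,"spin":0,"claw":1}
    - {"tx":0,"ty":0,"tz":0.03,"spin":0,"claw":1}
    - {"tx":0,"ty":0,"tz":0.025,"spin":0,"claw":1}
    - {"tx":0,"ty":0,"tz":0.02,"spin":0,"claw":1}
    - {"tx":0,"ty":0,"tz":0.017,"spin":0,"claw":1}
    - {"tx":0,"ty":0,"tz":0,"spin":0,"claw":1}
    - {"tx":0,"ty":0,"tz":0,"spin":0,"claw":1}

```text
t: 2.95
eef_pos: [0.5351, 0.2717, 0.0849]
eef_rot: [0.533, 0.846, -0.0, -0.0]
wrist_force: [0.0, 0.3, 0.8]
width: 0.0878
gripper_force: 0.0
```

>>> carry_out:
  moves:
    - {"tx":0,"ty":0,"tz":0,"spin":0,"claw":-0.1}
    - {"tx":0,"ty":0,"tz":0,"spin":0,"claw":-0.1}
    - {"tx":0,"ty":0,"tz":0,"spin":0,"claw":-0.1}
    - {"tx":0,"ty":0,"tz":0,"spin":0,"claw":-0.1}
    - {"tx":0,"ty":0,"tz":0,"spin":0,"claw":-0.1}
    - {"tx":0,"ty":0,"tz":0,"spin":0,"claw":-0.1}
    - {"tx":0,"ty":0,"tz":0,"spin":0,"claw":-0.1}
    - {"tx":0,"ty":0,"tz":0,"spin":0,"claw":-0.1}
  grip_force: 25

```text
t: 3.62
eef_pos: [0.5358, 0.2709, 0.0859]
eef_rot: [0.533, 0.846, -0.0, -0.0]
wrist_force: [-3.8, -1.8, 6.0]
width: 0.0596
gripper_force: 25.0
```

>>> carry_out:
  moves:
    - {"tx":0,"ty":0,"tz":-0.02,"spin":0,"claw":-0.1}
    - {"tx":0,"ty":0,"tz":-0.03,"spin":0,"claw":-0.1}
    - {"tx":0,"ty":0,"tz":-0.04,"spin":0,"claw":-0.1}
    - {"tx":0,"ty":0,"tz":-0.04,"spin":0,"claw":-0.1}
    - {"tx":0,"ty":0,"tz":-0.04,"spin":0,"claw":-0.1}
    - {"tx":0,"ty":0,"tz":-0.02,"spin":0,"claw":-0.1}
    - {"tx":0,"ty":0,"tz":0,"spin":0,"claw":-0.1}

```text
t: 4.2
eef_pos: [0.5372, 0.2714, 0.2422]
eef_rot: [0.534, 0.846, 0.004, 0.002]
wrist_force: [0.2, 0.2, -1.6]
width: 0.0599
gripper_force: 25.0
```

>>> carry_out:
  moves:
    - {"tx":-0.0442,"ty":-0.0168,"tz":0,"spin":0,"claw":-0.1}
    - {"tx":-0.0442,"ty":-0.0168,"tz":0,"spin":0,"claw":-0.1}
    - {"tx":-0.0442,"ty":-0.0168,"tz":0,"spin":0,"claw":-0.1}
    - {"tx":-0.0442,"ty":-0.0168,"tz":0,"spin":0,"claw":-0.1}
    - {"tx":-0.0442,"ty":-0.0168,"tz":0,"spin":0,"claw":-0.1}
    - {"tx":-0.0442,"ty":-0.0168,"tz":0,"spin":0,"claw":-0.1}
    - {"tx":-0.0442,"ty":-0.0168,"tz":0,"spin":0,"claw":-0.1}
    - {"tx":-0.0442,"ty":-0.0168,"tz":0,"spin":0,"claw":-0.1}
    - {"tx":-0.0442,"ty":-0.0168,"tz":0,"spin":0,"claw":-0.1}
    - {"tx":-0.0442,"ty":-0.0168,"tz":0,"spin":0,"claw":-0.1}
    - {"tx":-0.0442,"ty":-0.0168,"tz":0,"spin":0,"claw":-0.1}
    - {"tx":-0.0442,"ty":-0.0168,"tz":0,"spin":0,"claw":-0.1}

```text
t: 5.2
eef_pos: [0.5724, -0.1833, 0.2341]
eef_rot: [0.534, 0.846, -0.0, -0.002]
wrist_force: [0.7, -1.1, -2.2]
width: 0.06
gripper_force: 25.0
```

>>> carry_out:
  moves:
    - {"tx":-0.0442,"ty":-0.0168,"tz":0,"spin":0,"claw":-0.1}
    - {"tx":-0.0442,"ty":-0.0168,"tz":0,"spin":0,"claw":-0.1}
    - {"tx":-0.0442,"ty":-0.0168,"tz":0,"spin":0,"claw":-0.1}
    - {"tx":-0.0442,"ty":-0.0168,"tz":0,"spin":0,"claw":-0.1}
    - {"tx":0,"ty":0,"tz":0,"spin":0,"claw":-0.1}
    - {"tx":0,"ty":0,"tz":0,"spin":0,"claw":-0.1}
    - {"tx":0,"ty":0,"tz":0,"spin":0,"claw":-0.1}
    - {"tx":0,"ty":0,"tz":0,"spin":0,"claw":-0.1}

```text
t: 5.87
eef_pos: [0.5855, -0.3311, 0.2358]
eef_rot: [0.533, 0.846, 0.0, -0.001]
wrist_force: [0.4, 0.6, -2.9]
width: 0.06
gripper_force: 25.0
```

Run:
```python
from h import *
p,d,i=grab('wrist'); W=world(i,d); delta(.535,-.2237)
cv2.imwrite('pics/w2.png',p[...,::-1]); np.savez('pics/w2.npz',p=p,d=d,W=W)
e=manip.get_state()['eef_pos']
near=(abs(W[...,0]-.535)<.1)&(abs(W[...,1]+.23)<.1)
for lo,hi in [(.027,.033),(.04,.065),(.055,.065)]:
    m=near&(W[...,2]>lo)&(W[...,2]<hi); w=W[m]
    v,u=np.nonzero(m); print(lo,m.sum(),cv2.minAreaRect((w[:,:2]*1000).astype(np.float32)), (w.mean(0)*1000).round(1),u.mean(),v.mean())
# held nest top
m=(abs(W[...,2]-.19)<.006)&(p.min(-1)>120)&(np.hypot(W[...,0]-e[0],W[...,1]-e[1])<.05)
if m.sum(): print('nest',m.sum(),cv2.minAreaRect((W[m][:,:2]*1000).astype(np.float32)),np.median(W[m][:,2]))
```

```text
t 5.92 eef [ 0.5856 -0.3309  0.2365] yaw(y axis) 25.61 F [-1.13  0.26 -2.68] w 0.0596 gf 24.99960768967867
tx,ty to go (frac) [0.1482 0.0008] mm [1.186e+02 7.000e-01 1.000e-01]
0.027 17148 ((536.7490844726562, -235.0961456298828), (110.46327209472656, 124.83798217773438), 6.351943016052246) [ 540.5 -241.5   30.3] 254.37129694425005 61.736295777933286
0.04 173 ((535.759033203125, -225.7845916748047), (9.337478637695312, 9.377870559692383), 18.90339469909668) [ 536.2 -226.6   57.1] 257.21387283236993 37.92485549132948
0.055 142 ((535.5293579101562, -225.66404724121094), (8.902362823486328, 9.214579582214355), 26.261362075805664) [ 535.9 -226.1   59.2] 257.15492957746477 36.76056338028169
nest 11788 ((584.630859375, -323.8446044921875), (61.66724395751953, 48.163909912109375), 25.4317626953125) 0.1900841985276081
```

View pics/w2.png

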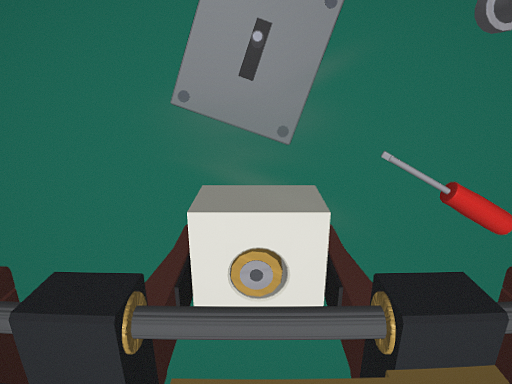

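The wrist view shows the pin's tip at (257,37) in the stand's slot. The held nest is at (258,250) and its cap at (257,274). I'll express the pin and the nest in the tool frame from this same image.

Run:
```python
from h import *
z=np.load('pics/w2.npz'); W=z['W'];p=z['p'].astype(int)
s=manip.get_state(); R=Ro.from_quat(s['eef_rot']).as_matrix(); T=(W-s['eef_pos'])@R*1000
near=(abs(W[...,0]-.535)<.03)&(abs(W[...,1]+.225)<.03)
m=near&(W[...,2]>.0585); t=T[m]; print('pin tip',m.sum(),t.mean(0).round(2),cv2.minEnclosingCircle(t[:,:2].astype(np.float32)))
m=(abs(W[...,2]-.19)<.004)&(p.min(-1)>120); m[:180]=0; t=T[m]
print('nest edges x max',np.percentile(t[:,0],[99,99.9]),'y',np.percentile(t[:,1],[.1,1,99,99.9]), 'tilt z by x', np.polyfit(t[:,0],t[:,2],1),'by y',np.polyfit(t[:,1],t[:,2],1))
# cap brass + its disc: top z
m=np.zeros(m.shape,bool); m[240:305,220:295]=1; m&=(W[...,2]>.183)&((p[...,0]-p[...,2]>40))
t=T[m]; print('cap',m.sum(),cv2.minEnclosingCircle(t[:,:2].astype(np.float32)),cv2.fitEllipse(t[:,:2].astype(np.float32))[:1],np.median(W[m][:,2]))
```

```text
pin tip 94 [116.12   0.42 176.39] ((116.18973541259766, 0.36877375841140747), 3.907212734222412)
nest edges x max [30.15401715 30.44452449] y [-28.5481114  -28.01149139  30.91811997  31.42540528] tilt z by x [-4.49621916e-04  4.64989857e+01] by y [7.08089158e-04 4.64937231e+01]
cap 1210 ((33.19169616699219, -0.6823686957359314), 46.36739730834961) ((7.692679405212402, 0.5335955023765564),) 0.18807660696201484
```

>>> carry_out:
  moves:
    - {"tx":0.03,"ty":0,"tz":0,"spin":0,"claw":-0.1}
    - {"tx":0.04,"ty":0,"tz":0,"spin":0,"claw":-0.1}
    - {"tx":0.04,"ty":0,"tz":0,"spin":0,"claw":-0.1}
    - {"tx":0.026,"ty":0,"tz":0.01,"spin":0,"claw":-0.1}
    - {"tx":0.01,"ty":0,"tz":0.03,"spin":0,"claw":-0.1}
    - {"tx":0,"ty":0,"tz":0.03,"spin":0,"claw":-0.1}
    - {"tx":0,"ty":0,"tz":0.02,"spin":0,"claw":-0.1}
    - {"tx":0,"ty":0,"tz":0.012,"spin":0,"claw":-0.1}
    - {"tx":0,"ty":0,"tz":0,"spin":0,"claw":-0.1}
    - {"tx":0,"ty":0,"tz":0,"spin":0,"claw":-0.1}
    - {"tx":0,"ty":0,"tz":0,"spin":0,"claw":-0.1}

```text
t: 6.83
eef_pos: [0.5358, -0.2269, 0.1572]
eef_rot: [0.533, 0.846, 0.0, 0.001]
wrist_force: [1.1, -0.5, -1.9]
width: 0.0597
gripper_force: 25.0
```

Run:
```python
from h import *
for k in range(2): delta(.5352,-.2242)
for n in ['side','scene']:
    z=np.load(f'pics/{n}0.npz'); W=z['W']
    m=(abs(W[...,0]-.535)<.02)&(abs(W[...,1]+.225)<.02)&(W[...,2]>.05); w=W[m]
    print(n,'pin',m.sum(),(w.mean(0)*1000).round(1)); hi=w[w[:,2]>.055]; print('  hi',len(hi),(hi.mean(0)*1000).round(1) if len(hi) else '')
    p,d,i=grab(n); W=world(i,d); p=p.astype(int)
    m=(abs(W[...,0]-.535)<.06)&(abs(W[...,1]+.225)<.06)&(W[...,2]>.1)&(W[...,2]<.116)
    nb=m&(p.min(-1)>130); print('  nest top',nb.sum(), cv2.minAreaRect((W[nb][:,:2]*1000).astype(np.float32)) if nb.sum() else '')
    b=m&(p[...,0]-p[...,2]>35); print('  cap',b.sum(),(W[b].mean(0)*1000).round(1), cv2.minAreaRect((W[b][:,:2]*1000).astype(np.float32)))
    v,u=np.nonzero(b|nb); 
    if len(u): cv2.imwrite(f'pics/h_{n}.png',cv2.resize(p[max(0,int(v.mean())-45):int(v.mean())+45,int(u.mean())-60:int(u.mean())+60,::-1].astype(np.uint8),(600,450)))
```

```text
t 6.83 eef [ 0.5358 -0.2269  0.1572] yaw(y axis) 25.54 F [ 1.1  -0.52 -1.92] w 0.0597 gf 24.999589025974274
tx,ty to go (frac) [0.0034 0.0008] mm [ 2.7  0.6 -0. ]
t 6.83 eef [ 0.5358 -0.2269  0.1572] yaw(y axis) 25.54 F [ 1.1  -0.52 -1.92] w 0.0597 gf 24.999589025974274
tx,ty to go (frac) [0.0034 0.0008] mm [ 2.7  0.6 -0. ]
side pin 16 [ 535.2 -223.    56.7]
  hi 11 [ 535.6 -223.7   58.5]
  nest top 422 ((533.2213745117188, -226.27566528320312), (67.86521911621094, 64.56475830078125), 23.421693801879883)
  cap 13 [ 536.8 -226.6  109.7] ((534.7993774414062, -225.45394897460938), (21.8563289642334, 11.921711921691895), 34.167816162109375)
scene pin 11 [ 535.8 -224.    56.8]
  hi 8 [ 535.5 -224.1   58.7]
  nest top 232 ((522.968505859375, -218.91676330566406), (86.3871078491211, 48.51258087158203), 57.46757125854492)
  cap 8 [ 534.1 -222.7  109.2] ((533.392578125, -223.02587890625), (21.346389770507812, 8.532466888427734), 30.608131408691406)
```

>>> carry_out:
  moves:
    - {"tx":0.0028,"ty":0.0005,"tz":0,"spin":0,"claw":-0.1}
    - {"tx":0,"ty":0,"tz":0.005,"spin":0,"claw":-0.1}
    - {"tx":0,"ty":0,"tz":0.005,"spin":0,"claw":-0.1}
    - {"tx":0,"ty":0,"tz":0.003,"spin":0,"claw":-0.1}
    - {"tx":0,"ty":0,"tz":0.003,"spin":0,"claw":-0.1}
    - {"tx":0,"ty":0,"tz":0.003,"spin":0,"claw":-0.1}
    - {"tx":0,"ty":0,"tz":0,"spin":0,"claw":-0.1}
    - {"tx":0,"ty":0,"tz":0,"spin":0,"claw":-0.1}

```text
t: 7.6
eef_pos: [0.5344, -0.2247, 0.1399]
eef_rot: [0.534, 0.846, -0.0, -0.0]
wrist_force: [0.3, -0.6, -3.3]
width: 0.0599
gripper_force: 25.0
```

The nest's underside is below the pin tip with no contact force, so the pin is in the hole. I'll continue down.

>>> carry_out:
  moves:
    - {"tx":0,"ty":0,"tz":0.004,"spin":0,"claw":-0.1}
    - {"tx":0,"ty":0,"tz":0.004,"spin":0,"claw":-0.1}
    - {"tx":0,"ty":0,"tz":0.004,"spin":0,"claw":-0.1}
    - {"tx":0,"ty":0,"tz":0.004,"spin":0,"claw":-0.1}
    - {"tx":0,"ty":0,"tz":0.004,"spin":0,"claw":-0.1}
    - {"tx":0,"ty":0,"tz":0.003,"spin":0,"claw":-0.1}
    - {"tx":0,"ty":0,"tz":0.003,"spin":0,"claw":-0.1}
    - {"tx":0,"ty":0,"tz":0.002,"spin":0,"claw":-0.1}
    - {"tx":0,"ty":0,"tz":0,"spin":0,"claw":-0.1}
    - {"tx":0,"ty":0,"tz":0,"spin":0,"claw":-0.1}

```text
t: 8.43
eef_pos: [0.5345, -0.2247, 0.1176]
eef_rot: [0.534, 0.846, -0.0, -0.0]
wrist_force: [-0.9, -0.7, -2.1]
width: 0.0596
gripper_force: 25.0
```

>>> carry_out:
  moves:
    - {"tx":0,"ty":0,"tz":0.001,"spin":0,"claw":-0.1}
    - {"tx":0,"ty":0,"tz":0.001,"spin":0,"claw":-0.1}
    - {"tx":0,"ty":0,"tz":0.001,"spin":0,"claw":-0.1}
    - {"tx":0,"ty":0,"tz":0,"spin":0,"claw":-0.1}
    - {"tx":0,"ty":0,"tz":0,"spin":0,"claw":-0.1}

```text
t: 8.85
eef_pos: [0.5346, -0.2247, 0.1159]
eef_rot: [0.533, 0.846, -0.0, 0.0]
wrist_force: [-1.3, -0.4, 1.8]
width: 0.0601
gripper_force: 25.0
```

>>> carry_out:
  moves:
    - {"tx":0,"ty":0,"tz":0,"spin":0,"claw":1}
    - {"tx":0,"ty":0,"tz":0,"spin":0,"claw":1}
    - {"tx":0,"ty":0,"tz":0,"spin":0,"claw":1}
    - {"tx":0,"ty":0,"tz":0,"spin":0,"claw":1}
    - {"tx":0,"ty":0,"tz":0,"spin":0,"claw":1}
    - {"tx":0,"ty":0,"tz":0,"spin":0,"claw":1}
    - {"tx":0,"ty":0,"tz":-0.02,"spin":0,"claw":1}
    - {"tx":0,"ty":0,"tz":-0.025,"spin":0,"claw":1}
    - {"tx":0,"ty":0,"tz":0,"spin":0,"claw":1}
    - {"tx":0,"ty":0,"tz":0,"spin":0,"claw":1}

```text
t: 9.68
eef_pos: [0.5352, -0.2249, 0.1526]
eef_rot: [0.533, 0.846, 0.0, 0.001]
wrist_force: [0.1, 1.1, -0.5]
width: 0.0877
gripper_force: 0.0
```

Run:
```python
from h import *
delta(.5352,-.2242)
s=manip.get_state(); R=Ro.from_quat(s['eef_rot']).as_matrix()
p,d,i=grab('wrist'); W=world(i,d); T=(W-s['eef_pos'])@R*1000
cv2.imwrite('pics/w3.png',p[...,::-1])
near=(np.hypot(W[...,0]-.535,W[...,1]+.2245)<.06)
q=p.astype(int)
for nm,m in [('nest',near&(abs(W[...,2]-.07)<.004)&(p.min(-1)>110)),('captop',near&(abs(W[...,2]-.086)<.004))]:
    if m.sum(): print(nm,m.sum(),np.median(W[m][:,2]),'tool',cv2.minAreaRect(T[m][:,:2].astype(np.float32)),'world',cv2.minAreaRect((W[m][:,:2]*1000).astype(np.float32))[0])
```

```text
t 9.68 eef [ 0.5352 -0.2249  0.1526] yaw(y axis) 25.52 F [ 0.14  1.12 -0.53] w 0.0877 gf 0.0
tx,ty to go (frac) [0.0008 0.0004] mm [ 0.7  0.3 -0. ]
nest 9058 0.07025925737782104 tool ((0.6121768951416016, 1.1748466491699219), (60.40718460083008, 61.07789993286133), 89.7938232421875) world (536.198486328125, -223.99815368652344)
captop 2255 0.08624324919448507 tool ((1.6162900924682617, 1.5242691040039062), (105.74847412109375, 26.11530113220215), 89.95690155029297) world (536.0366821289062, -222.9180145263672)
```

View pics/w3.png

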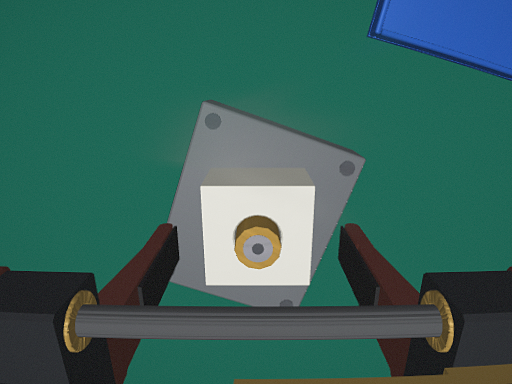

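The wrist view shows the nest flat on the stand at (258,235), top at 70 mm. The raised cap is at (258,247), top at 86 mm, as it should be when home. I'll grip the cap and lift.

>>> carry_out:
  moves:
    - {"tx":0.0005,"ty":0,"tz":0,"spin":0,"claw":-0.6}
    - {"tx":0,"ty":0,"tz":0,"spin":0,"claw":-0.6}
    - {"tx":0,"ty":0,"tz":0,"spin":0,"claw":-0.6}
    - {"tx":0,"ty":0,"tz":0,"spin":0,"claw":-0.6}
    - {"tx":0,"ty":0,"tz":0,"spin":0,"claw":-0.6}
    - {"tx":0,"ty":0,"tz":0,"spin":0,"claw":-0.6}
    - {"tx":0,"ty":0,"tz":0,"spin":0,"claw":-0.6}
    - {"tx":0,"ty":0,"tz":0,"spin":0,"claw":-0.6}
    - {"tx":0,"ty":0,"tz":0,"spin":0,"claw":-0.6}
    - {"tx":0,"ty":0,"tz":0,"spin":0,"claw":-0.6}
    - {"tx":0,"ty":0,"tz":0,"spin":0,"claw":-0.6}
    - {"tx":0,"ty":0,"tz":0,"spin":0,"claw":-0.6}
  grip_force: 15

```text
t: 10.73
eef_pos: [0.5344, -0.2243, 0.1515]
eef_rot: [0.534, 0.846, 0.0, 0.0]
wrist_force: [-0.9, -0.1, 0.4]
width: 0.0228
gripper_force: 15.0
```

>>> carry_out:
  moves:
    - {"tx":0,"ty":0,"tz":-0.005,"spin":0,"claw":-0.6}
    - {"tx":0,"ty":0,"tz":-0.01,"spin":0,"claw":-0.6}
    - {"tx":0,"ty":0,"tz":-0.01,"spin":0,"claw":-0.6}
    - {"tx":0,"ty":0,"tz":-0.015,"spin":0,"claw":-0.6}
    - {"tx":0,"ty":0,"tz":-0.02,"spin":0,"claw":-0.6}
    - {"tx":0,"ty":0,"tz":-0.02,"spin":0,"claw":-0.6}
    - {"tx":0,"ty":0,"tz":0,"spin":0,"claw":-0.6}
    - {"tx":0,"ty":0,"tz":0,"spin":0,"claw":-0.6}

```text
t: 11.4
eef_pos: [0.5349, -0.2246, 0.2175]
eef_rot: [0.533, 0.846, 0.0, 0.002]
wrist_force: [0.3, 0.5, -1.6]
width: 0.0225
gripper_force: 15.0
```

>>> carry_out:
  moves:
    - {"tx":0.0285,"ty":0.0282,"tz":0,"spin":0,"claw":-0.6}
    - {"tx":0.0285,"ty":0.0282,"tz":0,"spin":0,"claw":-0.6}
    - {"tx":0.0285,"ty":0.0282,"tz":0,"spin":0,"claw":-0.6}
    - {"tx":0.0285,"ty":0.0282,"tz":0,"spin":0,"claw":-0.6}
    - {"tx":0.0285,"ty":0.0282,"tz":0,"spin":0,"claw":-0.6}
    - {"tx":0.0285,"ty":0.0282,"tz":0,"spin":0,"claw":-0.6}
    - {"tx":0,"ty":0,"tz":0.035,"spin":0,"claw":-0.6}
    - {"tx":0,"ty":0,"tz":0.04,"spin":0,"claw":-0.6}
    - {"tx":0,"ty":0,"tz":0.035,"spin":0,"claw":-0.6}
    - {"tx":0,"ty":0,"tz":0.02,"spin":0,"claw":-0.6}
    - {"tx":0,"ty":0,"tz":0,"spin":0,"claw":-0.6}
    - {"tx":0,"ty":0,"tz":0,"spin":0,"claw":-0.6}

```text
t: 12.4
eef_pos: [0.5966, -0.0424, 0.1096]
eef_rot: [0.533, 0.846, -0.001, -0.002]
wrist_force: [0.9, -0.2, -1.2]
width: 0.0226
gripper_force: 15.0
```

Run:
```python
from h import *
delta(.598,-.043)
p,d,i=grab('side'); cv2.imwrite('pics/s4.png',cv2.resize(p[110:230,225:385,::-1],(800,600),interpolation=cv2.INTER_CUBIC))
```

```text
t 12.4 eef [ 0.5966 -0.0424  0.1096] yaw(y axis) 25.52 F [ 0.92 -0.23 -1.24] w 0.0226 gf 14.981202632188797
tx,ty to go (frac) [-0.0014  0.0012] mm [-1.1  1.  -0. ]
```

View pics/s4.png

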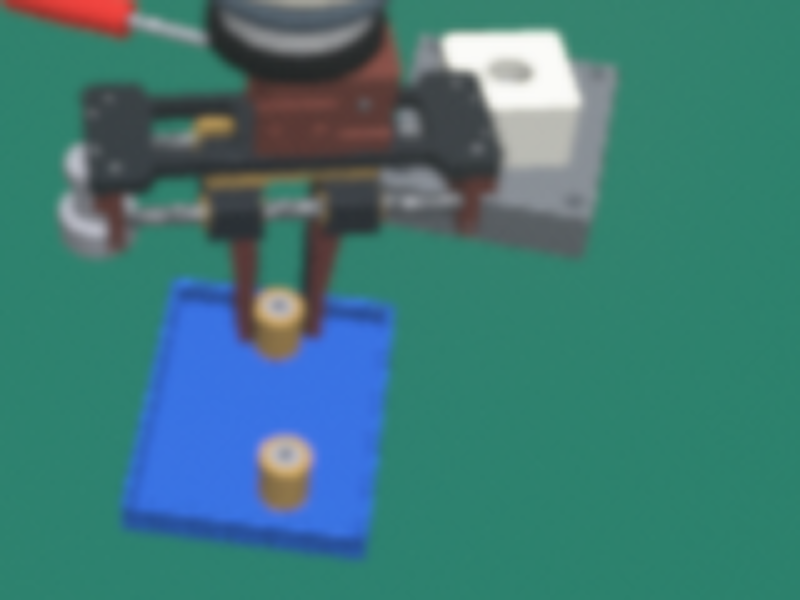

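The side crop shows the upright cap held at (278,322) over the tray's free half. The finished cap is untouched at (285,470) and the nest is home on the stand at (510,95). Lowering to the tray floor.

>>> carry_out:
  moves:
    - {"tx":0,"ty":0,"tz":0.005,"spin":0,"claw":-0.6}
    - {"tx":0,"ty":0,"tz":0.005,"spin":0,"claw":-0.6}
    - {"tx":0,"ty":0,"tz":0.003,"spin":0,"claw":-0.6}
    - {"tx":0,"ty":0,"tz":0.002,"spin":0,"claw":-0.6}
    - {"tx":0,"ty":0,"tz":0.0012,"spin":0,"claw":-0.6}
    - {"tx":0,"ty":0,"tz":0,"spin":0,"claw":-0.6}
    - {"tx":0,"ty":0,"tz":0,"spin":0,"claw":-0.6}
    - {"tx":0,"ty":0,"tz":0,"spin":0,"claw":-0.6}

```text
t: 13.12
eef_pos: [0.5977, -0.0426, 0.0987]
eef_rot: [0.533, 0.846, 0.0, 0.0]
wrist_force: [0.2, -0.5, -1.2]
width: 0.0226
gripper_force: 15.0
```

>>> carry_out:
  moves:
    - {"tx":0,"ty":0,"tz":0.001,"spin":0,"claw":-0.6}
    - {"tx":0,"ty":0,"tz":0.001,"spin":0,"claw":-0.6}
    - {"tx":0,"ty":0,"tz":0.001,"spin":0,"claw":-0.6}
    - {"tx":0,"ty":0,"tz":0,"spin":0,"claw":-0.6}
    - {"tx":0,"ty":0,"tz":0,"spin":0,"claw":-0.6}

```text
t: 13.53
eef_pos: [0.5976, -0.0425, 0.096]
eef_rot: [0.534, 0.846, -0.0, -0.0]
wrist_force: [-0.2, -0.3, -1.3]
width: 0.0229
gripper_force: 15.0
```

>>> carry_out:
  moves:
    - {"tx":0,"ty":0,"tz":0.0008,"spin":0,"claw":-0.6}
    - {"tx":0,"ty":0,"tz":0.0007,"spin":0,"claw":-0.6}
    - {"tx":0,"ty":0,"tz":0,"spin":0,"claw":-0.6}
    - {"tx":0,"ty":0,"tz":0,"spin":0,"claw":-0.6}

```text
t: 13.87
eef_pos: [0.5977, -0.0427, 0.0956]
eef_rot: [0.534, 0.846, 0.0, 0.0]
wrist_force: [-3.7, -0.4, 4.1]
width: 0.0229
gripper_force: 15.0
```

The cap is on the floor. Release and retreat.

>>> carry_out:
  moves:
    - {"tx":0,"ty":0,"tz":0,"spin":0,"claw":-0.3}
    - {"tx":0,"ty":0,"tz":0,"spin":0,"claw":-0.1}
    - {"tx":0,"ty":0,"tz":0,"spin":0,"claw":0}
    - {"tx":0,"ty":0,"tz":0,"spin":0,"claw":0}
    - {"tx":0,"ty":0,"tz":0,"spin":0,"claw":0}
    - {"tx":0,"ty":0,"tz":-0.01,"spin":0,"claw":0}
    - {"tx":0,"ty":0,"tz":-0.03,"spin":0,"claw":0}
    - {"tx":0,"ty":0,"tz":-0.04,"spin":0,"claw":0}
    - {"tx":0,"ty":0,"tz":-0.04,"spin":0,"claw":0}
    - {"tx":0,"ty":0,"tz":-0.04,"spin":0,"claw":0}
    - {"tx":0,"ty":0,"tz":0,"spin":0,"claw":0}
    - {"tx":0,"ty":0,"tz":0,"spin":0,"claw":0}

```text
t: 14.87
eef_pos: [0.5985, -0.0426, 0.2265]
eef_rot: [0.533, 0.846, 0.001, 0.003]
wrist_force: [-0.1, -0.0, -0.7]
width: 0.0439
gripper_force: 0.0
```

Run:
```python
from h import *
delta(.598,-.043)
p,d,i=grab('side'); W=world(i,d)
cv2.imwrite('pics/s5.png',cv2.resize(p[110:230,225:385,::-1],(800,600),interpolation=cv2.INTER_CUBIC))
for nm,c,lo,hi in [('cap',(.598,-.043),.022,.04),('done',(.567,.036),.022,.04),('nest',(.535,-.2245),.06,.08)]:
    m=(np.hypot(W[...,0]-c[0],W[...,1]-c[1])<.05)&(W[...,2]>lo)&(W[...,2]<hi)
    print(nm,m.sum(),(W[m].mean(0)*1000).round(1),np.percentile(W[m][:,2],[50,90]).round(4))
```

```text
t 14.87 eef [ 0.5985 -0.0426  0.2265] yaw(y axis) 25.52 F [-0.08 -0.02 -0.7 ] w 0.0439 gf 0.0
tx,ty to go (frac) [-0.0001 -0.0008] mm [-0.1 -0.6 -0. ]
cap 77 [597.7 -38.4  29.2] [0.0298 0.0316]
done 92 [566.7  37.2  29.2] [0.0296 0.032 ]
nest 403 [ 534.7 -219.2   68.8] [0.0699 0.0716]
```

View pics/s5.png

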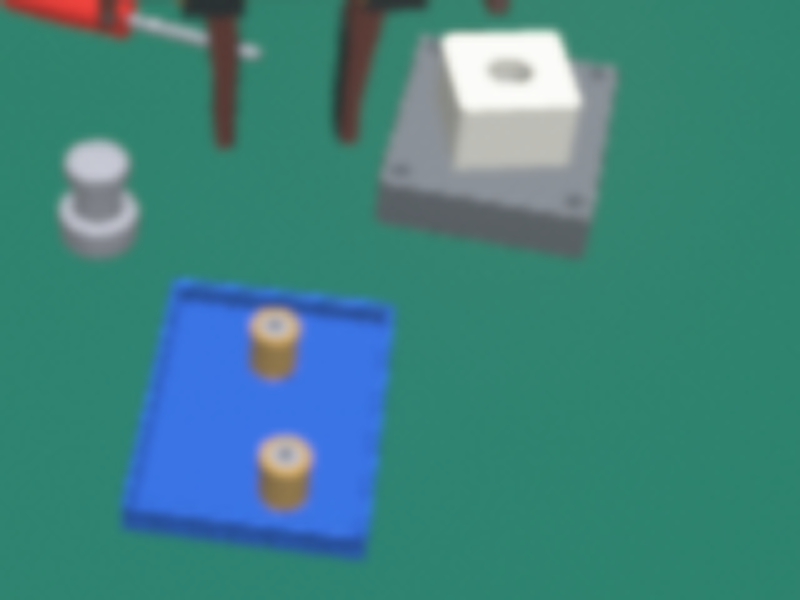

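The placed cap stands upright in the tray at (275,343), level with the finished cap at (285,470). The nest is home at (510,95) and the fingers are clear, so I'm handing in.

```bash
python3 -c "
from station import manip; print(manip.close_job())"
```

```text
the job is handed in; nothing more can be done
None
```

I've handed the job in, with no verdict returned: the nest is home on the stand, the cap stands upright in the blue tray beside the finished cap, and the last camera check showed nothing else disturbed (the jar was out of that view).

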